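Clamp a blind rail in the drill jig with its ratchet lever

ROBOT

A 6-joint arm with a two-finger parallel gripper is mounted at the origin on a cart in front of the work surface, level with it; the furniture and walls round the work are solid. World frame = base frame: x ahead of the robot, y to its left, z up, the work surface at z = 0. Lengths are in m, angles in rad, forces in N, time in s.
With the tool pointing down it reaches from about 0.3 to 0.875 m from the base axis. Payload 4.2 kg.
Tool frame: the origin (TCP) lies at the very end of the fingers, on their centre line; the grasp point (between the pads) lies 19 mm behind it (ctrl.grip_depth is the distance from the TCP to the grasp point, in m); z points along the fingers, y is the line along which they close (so a half turn about z gives the same grasp; the last joint's range is limited). The gripper opens to 85 mm and grips with 20 to 120 N. Pads are 22 mm wide; open, the fingers measure 114 mm over their backs; the gripper's body (76 mm by 85 mm) begins 54 mm behind the grasp point. The pads swing forward as they close: fully open they stand 13 mm farther back than shut.
Start: joints at [-1.164, 0.32, 1.565, -0, 1.257, -0.02], TCP at [0.238, -0.523, 0.231] pointing down, gripper open.
Joint ranges: [-3.11, 3.11], [-0.84, 2.01], [0.21, 2.61], [-1.34, 4.49], [0.05, 2.63], [-2.56, 2.56]. Speed limits (rad/s): [2.57, 2.57, 3.14, 3.14, 3.14, 3.14].

INTERFACE

Orientations are given as [roll, pitch, yaw] about the fixed x, y, z axes, in that order (R = Rz(yaw) Ry(pitch) Rx(roll)).
In Python, from rig import ctrl gives the robot as it stands. The module is installed in compiled form; this text tells all that it offers.
- The arm moves only by the tool arm_command, never from a script. Its argument "plan" is a list of rows, each a list of 7 numbers: the turn, a rotation vector about the tool's x, y, z in degrees, then the shift along the tool's x, y, z in cm, then the opening, from 0 (shut) to 1 (fully open). In form: [[wx, wy, wz, dx, dy, dz, grip], ...]. A call has 1 to 5 rows; each row shifts and turns the commanded pose from where the row before left it, along the tool's axes as they then stand; what a row does not reach is not made up. A row lasts 1/8 s, in which the tool goes at most 62.5 mm and 10.7 degrees, less where a joint would pass 70% of its speed; a pose out of reach is approached as far as the arm can. A call with a gripper value outside its range is refused whole. The fingers move at their own pace and stop on an object; the grip force is fixed at half the most. Time passes only in rows, so rows that do not move let the fingers close. It gives the time, the measured TCP pose, the force, the opening and the grip force at its end, in the units of the state.
- ctrl.get_obs(): the state, without advancing time (a new reading comes with each control period).
- ctrl.grab_frame(name): name is "scene" or "top"; returns a dict with "frame" (384x512x3 uint8, red, green, blue), "mtx" (3x3 intrinsics, pixels), "R" (3x3) and "t" (3): a world point X has camera coordinates R X + t. Camera axes: x right, y down, z forward; pixel columns grow to the right and rows downward; lengths in m; the calibration is good to about 2 mm. A picture is of the moment at which its call begins. There is no depth.
- ctrl.close_job(): hands the job in; it is judged then, once.
Trained networks look in a picture, given as the dict that the camera call returned (one of the last four; its "shot" number tells which), for a name from the list of things; names that differ only in an ending like _2 or _b are one class to them, and where a whole thing is asked for, a point or a joint stands for the part that bears it (a point fixed in the world has none). Each returns a list of dicts, best first, with "p" (0 to 1); they miss things now and then, are a little off and sometimes report something else, mostly with a low value. They report only what shows in the picture. A call takes as long as a camera call.
- ctrl.trace(picture, target): "pixels" (384x512 bool, what is visible of it) and "bbox" ([left, top, right, bottom] in pixels, round what is visible of it).
The state is a dict: "t": time; "q": joint angles; "qvel": joint speeds; "joint_efforts": joint torques, N m; "ee_pos": TCP position; "ee_rot": TCP orientation; "contact_force": force on the tool from outside, world axes, zero at the start; "wrist_torque": the same for the moment, N m; "finger_gap": finger opening in m; "gripper_force": force on a finger pad.
Only numpy, scipy, OpenCV 4.12 (cv2) and the standard library are available. Lean on these libraries where they do the work, as an engineer would, in place of code of your own. Each camera call takes 0.05 s, during which the arm holds its last target. There are 200 camera calls.

TASK

Push the short white rail in the drill jig's channel home against the end stop without ramming it, then clamp it there hand-firm with the black clamping lever (clockwise tightens). The handle comes up against the jig's left guide column before the clamp has closed, so lift it off its serrations, swing it back, let it drop in again and keep turning, as often as needed. The rail has thin walls, so do not crush it; leave the handle seated down on its serrations.

Things in the scene. Friction and masses are not known exactly. Their poses are not given: they have to be found in the camera images.
- drill_jig: Aluminium drill jig fixed on the bench. Origin on the table under the channel's centre line; +x along the channel to the end stop (away from the robot, turned up to 0.35 rad), +y left, z up. Base plate x -80..70, y -49..73 mm, top (channel floor) at z 12. Channel walls 12 mm high, 28 mm apart, x -12..40. A bush bridge (x 15..43, y -50..50, z 44..58) spans the channel between two columns.
- end_stop: Steel end stop across the far end of the channel, 44 mm wide and 24 mm high above the channel floor. Origin and axes are those of drill_jig.
- stop_face (a point): Middle of the end stop's face towards the robot: jig x 40 mm, y 0, 12 mm above the channel floor; axes of drill_jig.
- rail_center (a point): Centre of the white C-section rail offcut lying loose in the channel: 86 mm long, 25 mm wide, 24 mm high, about 0.12 kg, walls 2 mm thick, a 12 mm slot along its top, hollow and open at the ends. The point's y axis runs along it towards the end stop. At the start its far end is 12 to 28 mm short of the stop.
- rail_near_end (a point): Middle of the rail's hollow end that faces the robot, 12 mm above the channel floor; the two side walls to push on stand 12 mm either side of this point.
- rail_far_end (a point): Middle of the rail's end that faces the stop, 12 mm above the channel floor; home means that this end touches the stop.
- clamp_pad: Rubber pad, about 24 mm square, under the nose of the steel clamp bar that reaches over the rail; origin in the middle of its underside, at jig x -8, y 0. At the start it hangs 1.5 to 4 mm above the rail. The bar is 26 mm wide in jig x, y -13..73 mm, its top about 55 mm above the table.
- stud_axis (a point): Point on the upright axis about which the lever turns: jig x -8, y 36 mm, 72 mm above the table. The black hub round it is 41 mm across with its top 80 mm above the table. Clockwise from above tightens; nut, lever and clamp bar go down together 16 mm a turn (quick-acting thread) and stay where they are left.
- lever_grip (a point): Centre of the lever's black grip, 78 mm out from stud_axis: a level bar 46 mm long, 14 mm wide, 16 mm high, pointing away from the stud (point x). At the start 72 to 75 mm above the table, pointing left and ahead. Loose it turns with 4.5 to 5.5 N sideways here; once the pad meets the rail it rises steadily: 2.5 to 4 N above the loose value is hand-firm, 5.5 N above it crushes the rail.
- lever (a joint): Height (m) of the handle above its seat: 0 seated, 0.004 on the crests of the serrations, 0.008 fully up. Pulling it up takes 5 to 8 N (spring); above 0.005 it swings freely without the nut. Let go, it drops into the nearest gap (16 serrations a turn, 5 degrees of play; held by the hand it may rest on the crests) and turns the nut again, either way.
- column_top (a point): Top centre of the left guide column (12 mm across, 125 mm high, at jig x 30, y 38 mm). It blocks the lever arm when the lever points within 0.4 rad of jig +x; resistance there is the column's, not the clamp's. The lever is free to swing back from there, past jig +y, to jig -x (pointing at the robot).

How it is judged:
On the way:
1. the rail touches the end stop, still unclamped (x of rail_far_end in the frame of stop_face above -0.002 m and contact force between clamp_pad and rail below 5 N), for 0.1 s.
At the end, for the whole second after the job is handed in: The rail's far end touches the end stop (within 2.5 mm), the clamp pad presses on the rail with 60 to 150 N by itself, and the handle sits down on its serrations (within 1.5 mm) (x of rail_far_end in the frame of stop_face above -0.0025 m and contact force between clamp_pad and rail between 60 and 150 N and value of joint lever below 0.0015 m).
It fails at once if the rail is crushed (the pad presses with more than 180 N) (contact force between clamp_pad and rail above 180 N).
It fails at once if the rail is rammed into the end stop (more than 40 N) (contact force between rail and end_stop above 40 N).
It also fails if it takes over 72 s, if anything falls off the work surface, if the arm or the gripper's body presses on something with over 40 N, if the wrist force passes 120 N, or if a joint passes its speed limit or range.

## Working session

There is one attempt and no reset: what is moved stays moved. The work goes in short steps, Python scripts to look and compute and a tool call to move; the robot and the scene stay as the last step left them, time stands still between calls to the robot, and variables do not carry over. Pictures are saved under pics/ and viewed, at most 10 in all, crops included, and the job is handed in when it is done.

Besides the shell and the picture viewer there is one more tool, called after "Emit:" in YAML: its name, and indented under it one key for each argument. arm_command: Moves the arm, as the interface text tells. Its arguments: {"type":"object","properties":{"plan":{"type":"array","items":{"type":"array","items":{"type":"number"}}}},"required":["plan"]}

```bash
mkdir -p pics; ls; python3 - <<'E'
from rig import ctrl
import cv2, numpy as np
o=ctrl.get_obs(); print({k:np.round(v,3).tolist() for k,v in o.items()})
for n in ("scene","top"):
    f=ctrl.grab_frame(n); cv2.imwrite(f"pics/{n}0.png",f["frame"][:,:,::-1])
    print(n,np.round(f["mtx"],1).tolist(),np.round(f["R"],3).tolist(),np.round(f["t"],3).tolist())
    for t in ("drill_jig","end_stop","rail_center","clamp_pad","lever_grip","column_top"):
        r=ctrl.trace(f,t)
        if r: 
            p=np.argwhere(r[0]["pixels"]); print(t,round(r[0]["p"],2),r[0]["bbox"],p.mean(0).round(1)[::-1],len(p))
E
```

```text
pics
{'t': 0.0, 'q': [-1.164, 0.32, 1.566, 0.0, 1.257, -0.02], 'qvel': [-0.001, 0.002, -0.001, 0.001, 0.001, 0.001], 'joint_efforts': [-0.001, -41.552, -23.416, -0.0, 0.008, -0.0], 'ee_pos': [0.238, -0.523, 0.23], 'ee_rot': [-3.14, -0.0, 0.427], 'contact_force': [-0.162, -0.222, -0.123], 'wrist_torque': [-0.052, 0.028, -0.032], 'gripper_force': 0.0, 'finger_gap': 0.085}
scene [[486.7, 0.0, 255.7], [0.0, 486.7, 184.5], [0.0, 0.0, 1.0]] [[-0.775, -0.632, 0.01], [-0.432, 0.518, -0.738], [0.461, -0.577, -0.675]] [0.496, 0.269, 0.702]
drill_jig 0.76 [252.6, 140.7, 349.0, 250.1] [296.5 207.7] 4065
end_stop 0.62 [251.5, 142.9, 350.8, 251.4] [296.9 207.2] 4333
rail_center 0.72 [300.9, 197.2, 337.5, 224.1] [320.7 210.1] 613
lever_grip 0.67 [267.7, 184.3, 313.5, 234.7] [289.7 205.7] 698
column_top 0.84 [251.6, 139.1, 350.2, 252.1] [296.1 207.8] 4046
top [[400.5, 0.0, 246.9], [0.0, 400.5, 193.1], [0.0, 0.0, 1.0]] [[0.026, -1.0, 0.018], [-0.994, -0.027, -0.103], [0.103, -0.015, -0.995]] [0.064, 0.564, 0.9]
drill_jig 0.95 [217.2, 184.2, 298.8, 246.9] [268.7 213.3] 3193
rail_center 0.86 [271.3, 205.7, 283.8, 243.3] [277.9 228.7] 223
lever_grip 0.58 [218.5, 208.0, 269.9, 228.6] [249.2 217.3] 440
column_top 0.59 [216.0, 183.2, 300.1, 249.5] [268.1 213.5] 3155
```

```bash
python3 - <<'E'
import cv2
a=cv2.imread("pics/scene0.png")[125:265,235:365]; b=cv2.imread("pics/top0.png")[170:260,205:310]
a=cv2.resize(a,(520,560),interpolation=cv2.INTER_CUBIC); cv2.imwrite("pics/sc.png",a)
cv2.imwrite("pics/tc.png",cv2.resize(b,None,fx=6,fy=6,interpolation=cv2.INTER_CUBIC))
E
```

```text
(no output)
```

View pics/sc.png

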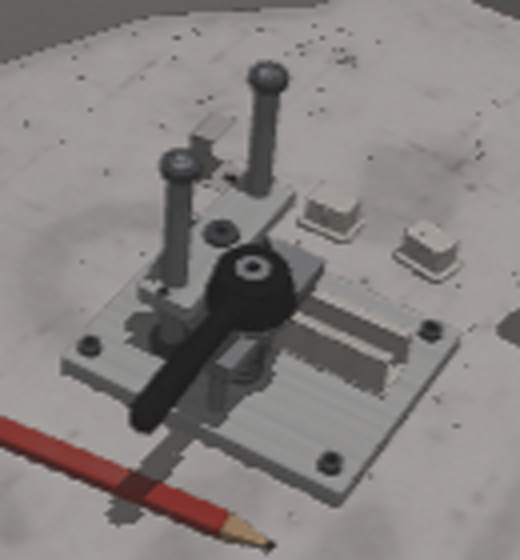

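View pics/tc.png

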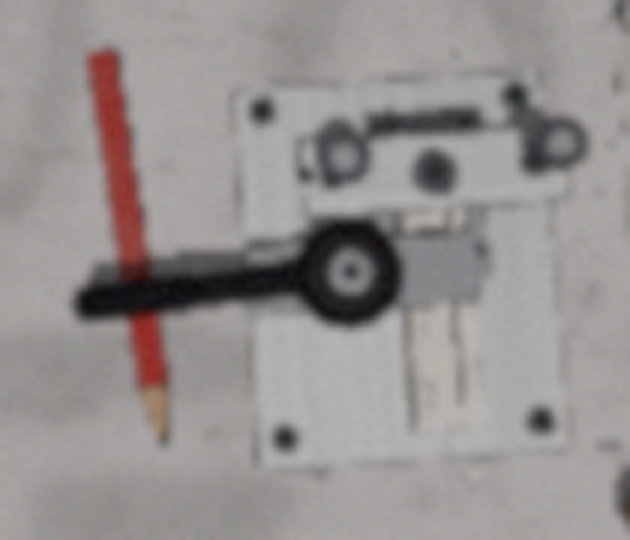

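```bash
cat > h.py <<'E'
from rig import ctrl
import cv2, numpy as np
from scipy.optimize import least_squares
from scipy.spatial.transform import Rotation as Rot
def proj(f,X):
    c=np.asarray(X)@f["R"].T+f["t"]; p=c@f["mtx"].T; return p[:,:2]/p[:,2:]
def onplane(f,uv,z):
    d=f["R"].T@np.linalg.solve(f["mtx"],[uv[0],uv[1],1]); c=-f["R"].T@f["t"]; return c+d*(z-c[2])/d[2]
def jw(P,p):
    c,s=np.cos(p[2]),np.sin(p[2]); P=np.asarray(P,float)/1000
    return np.c_[p[0]+c*P[:,0]-s*P[:,1],p[1]+s*P[:,0]+c*P[:,1],P[:,2]]
E
python3 - <<'E'
from h import *
ft=ctrl.grab_frame("top"); fs=ctrl.grab_frame("scene")
J=[(-80,73,12),(-80,-49,12),(70,73,12),(-8,36,80),(30,38,125)]
T=np.array([(258,465),(563,447),(237,92),(350,272),(342,156)])/6+[205,170]
J2=[(70,73,12),(-80,73,12),(-80,-49,12),(-8,36,80),(30,38,125)]
S=np.array([(65,357),(338,490),(460,332),(252,266),(180,160)])/4+[235,125]
r=lambda p:np.r_[(proj(ft,jw(J,p))-T).ravel(),(proj(fs,jw(J2,p))-S).ravel()]
s=least_squares(r,[.45,.0,0.0],loss="soft_l1"); p=s.x; print(p, r(p).reshape(-1,2).round(1).tolist())
np.save("jig.npy",p)
stud=jw([(-8,36,72)],p)[0]; print("stud",stud)
tt=onplane(ft,np.array([85,301])/6+[205,170],.075); ts=onplane(fs,np.array([140,420])/4+[235,125],.072)
for t in (tt,ts):
    d=t-stud; print("tip",t,np.hypot(*d[:2]),"ang world",np.arctan2(d[1],d[0]),"jig",np.arctan2(d[1],d[0])-p[2])
# rail near end: crop top pts z=36
e=onplane(ft,np.array([440,430])/6+[205,170],.036); c,sn=np.cos(p[2]),np.sin(p[2])
d=e[:2]-p[:2]; print("rail near end jig",c*d[0]+sn*d[1],-sn*d[0]+c*d[1])
E
```

```text
[0.52060386 0.00829717 0.08837365] [[-0.5, 1.0], [0.9, 0.7], [-0.9, -0.7], [-0.3, -0.1], [0.1, -0.0], [-1.8, -1.4], [0.4, 0.4], [0.6, -0.8], [-0.2, 0.1], [0.1, -0.3]]
stud [0.50945777 0.04345062 0.072     ]
tip [0.49639635 0.13875039 0.075     ] 0.09619067937209806 ang world 1.7070038049286804 jig 1.6186301563522782
tip [0.4954984  0.14075333 0.072     ] 0.09829893869136279 ang world 1.7132873029310705 jig 1.6249136543546683
rail near end jig -0.0681527762085091 0.0025324999022857267
```

Emit:
arm_command:
  plan:
    - [0,0,9.7,0,0,0,0.2]
    - [0,0,9.7,0,0,0,0.2]
    - [0,0,0,2.62,-5.6,0,0.2]
    - [0,0,0,2.62,-5.6,0,0.2]
    - [0,0,0,2.62,-5.6,0,0.2]

```text
t: 1.42
ee_pos: [0.3019, -0.3475, 0.2314]
ee_rot: [3.141, -0.001, 0.087]
contact_force: [0.8, -0.6, -0.3]
finger_gap: 0.0171
gripper_force: 0.0
```

Emit:
arm_command:
  plan:
    - [0,0,0,2.62,-5.6,0,0.2]
    - [0,0,0,2.62,-5.6,0,0.2]
    - [0,0,0,2.62,-5.6,0,0.2]
    - [0,0,0,2.62,-5.6,0,0.2]
    - [0,0,0,2.62,-5.6,0,0.2]

```text
t: 2.05
ee_pos: [0.4079, -0.0568, 0.2317]
ee_rot: [3.141, -0.001, 0.088]
contact_force: [0.7, -1.6, 0.1]
finger_gap: 0.0167
gripper_force: 0.0
```

Emit:
arm_command:
  plan:
    - [0,0,0,2.62,-5.6,0,0.2]
    - [0,0,0,0,0,5,0.2]
    - [0,0,0,0,0,0,0.2]

```text
t: 2.42
ee_pos: [0.4259, 0.0002, 0.1789]
ee_rot: [-3.141, 0.008, 0.09]
contact_force: [-0.3, -0.0, 0.0]
finger_gap: 0.0171
gripper_force: 0.0
```

```bash
cat >> h.py <<'E'
def st():
    o=ctrl.get_obs(); p=np.load("jig.npy"); R=Rot.from_euler("xyz",o["ee_rot"]).as_matrix()
    c,s=np.cos(p[2]),np.sin(p[2]); d=o["ee_pos"]-[p[0],p[1],0]
    J=np.array([c*d[0]+s*d[1],-s*d[0]+c*d[1],d[2]])*1000
    print("t",round(o["t"],2),"pos",o["ee_pos"].round(4),"rot",np.round(o["ee_rot"],3),"jig mm",J.round(1),"F",np.round(o["contact_force"],1),"M",np.round(o["wrist_torque"],2),"gap",round(o["finger_gap"],4),"q",np.round(o["q"],2))
    return o,R,p
def to(jx,jy,jz,yaw):  # tool-down goal in jig mm / world yaw: total turn (deg about tool z), shift in tool axes (cm) as it stands
    o,R,p=st(); g=jw([(jx,jy,jz)],p)[0]
    print("turn z deg",-np.degrees(yaw-o["ee_rot"][2]).round(2),"shift cm",(R.T@(g-o["ee_pos"])*100).round(2))
E
python3 -c "
from h import *
to(-92,0,22,.088)"
```

```text
t 2.42 pos [4.259e-01 2.000e-04 1.789e-01] rot [-3.141  0.008  0.09 ] jig mm [-95.1   0.3 178.9] F [-0.3 -0.   0. ] M [-0.04  0.08 -0.01] gap 0.0171 q [-0.03  0.13  1.96 -0.    1.06  1.45]
turn z deg 0.13 shift cm [ 0.43  0.04 15.69]
```

Emit:
arm_command:
  plan:
    - [0,0,0,0.1,0,5.2,0.2]
    - [0,0,0,0,0,5.2,0.2]
    - [0,0,0,0,0,4.4,0.2]
    - [0,0,0,0,0,0.8,0.2]
    - [0,0,0,0,0,0,0.2]

```text
t: 3.05
ee_pos: [0.4309, -0.0012, 0.0265]
ee_rot: [3.141, -0.002, 0.087]
contact_force: [0.8, 0.3, -0.3]
finger_gap: 0.0171
gripper_force: 0.0
```

```bash
python3 - <<'E'
from h import *
to(-80,0,22,.088)
f=ctrl.grab_frame("scene"); cv2.imwrite("pics/s1.png",cv2.resize(f["frame"][110:270,230:390,::-1],(560,560),interpolation=cv2.INTER_CUBIC))
E
```

```text
t 3.05 pos [ 0.4309 -0.0012  0.0265] rot [ 3.141e+00 -2.000e-03  8.700e-02] jig mm [-90.2  -1.5  26.5] F [ 0.8  0.3 -0.3] M [-0.   -0.01 -0.01] gap 0.0171 q [-0.03  0.35  2.16 -0.    0.63  1.45]
turn z deg -0.06 shift cm [ 1.02 -0.15  0.45]
```

View pics/s1.png

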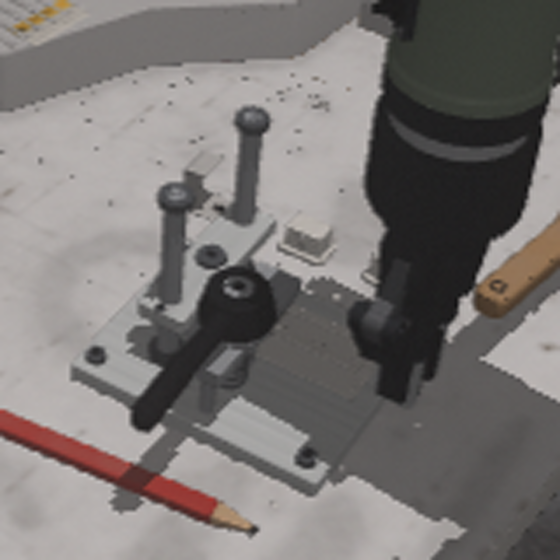

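Emit:
arm_command:
  plan:
    - [0,0,0,0.4,-0.15,0.3,0.2]
    - [0,0,0,0.4,0,0,0.2]
    - [0,0,0,0.4,0,0,0.2]
    - [0,0,0,0.4,0,0,0.2]
    - [0,0,0,0,0,0,0.2]

```text
t: 3.72
ee_pos: [0.4458, 0.0024, 0.0223]
ee_rot: [3.141, -0.001, 0.088]
contact_force: [0.3, -0.2, -0.4]
finger_gap: 0.0173
gripper_force: 0.0
```

```bash
python3 - <<'E'
from h import *
to(-57,0,24,.088)
f=ctrl.grab_frame("scene")
r=ctrl.trace(f,"rail_center"); print([(a["p"],a["bbox"]) for a in r])
f=ctrl.grab_frame("top")
r=ctrl.trace(f,"rail_center"); print([(a["p"],a["bbox"]) for a in r])
E
```

```text
t 3.73 pos [0.4458 0.0024 0.0223] rot [ 3.141e+00 -1.000e-03  8.800e-02] jig mm [-75.    0.7  22.3] F [ 0.3 -0.2 -0.4] M [0.   0.05 0.01] gap 0.0173 q [-0.02  0.38  2.13 -0.    0.64  1.46]
turn z deg 0.02 shift cm [ 1.8   0.07 -0.16]
[(0.68, [303.1, 195.8, 329.6, 223.8])]
[]
```

Emit:
arm_command:
  plan:
    - [0,0,0,0.3,0,0,0.2]
    - [0,0,0,0.3,0,0,0.2]
    - [0,0,0,0.2,0,0,0.2]
    - [0,0,0,0.15,0,0,0.2]
    - [0,0,0,0.15,0,0,0.2]

```text
t: 4.55
ee_pos: [0.4563, 0.0033, 0.0223]
ee_rot: [3.142, 0.0, 0.088]
contact_force: [-0.6, -0.5, -0.6]
finger_gap: 0.0167
gripper_force: 0.3
```

Emit:
arm_command:
  plan:
    - [0,0,0,0.15,0,0,0.2]
    - [0,0,0,0.15,0,0,0.2]
    - [0,0,0,0.15,0,0,0.2]
    - [0,0,0,0,0,0,0.2]

```text
t: 5.05
ee_pos: [0.4611, 0.0037, 0.0224]
ee_rot: [3.141, -0.001, 0.088]
contact_force: [-0.8, 0.6, 1.1]
finger_gap: 0.0169
gripper_force: 0.0
```

```bash
python3 - <<'E'
from h import *
to(-57,0,24,.088)
f=ctrl.grab_frame("scene"); cv2.imwrite("pics/s2.png",cv2.resize(f["frame"][140:240,250:360,::-1],(770,700)[::1] and (660,600),interpolation=cv2.INTER_CUBIC))
E
```

```text
t 5.05 pos [0.4611 0.0037 0.0224] rot [ 3.141e+00 -1.000e-03  8.800e-02] jig mm [-59.6   0.7  22.4] F [-0.8  0.6  1.1] M [ 0.01  0.02 -0.04] gap 0.0169 q [-0.02  0.39  2.09 -0.    0.65  1.47]
turn z deg 0.02 shift cm [ 0.26  0.07 -0.16]
```

View pics/s2.png

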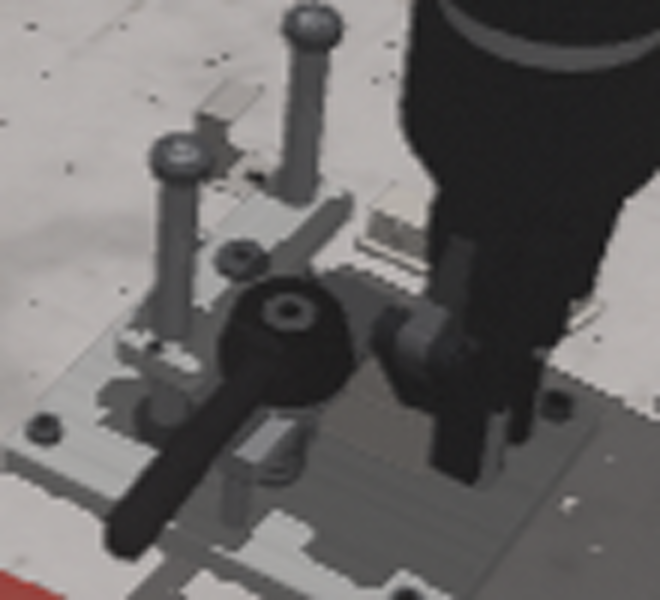

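Emit:
arm_command:
  plan:
    - [0,0,0,0.1,0,0,0.2]
    - [0,0,0,0.1,0,0,0.2]
    - [0,0,0,0.1,0,0,0.2]
    - [0,0,0,0.1,0,0,0.2]

```text
t: 5.6
ee_pos: [0.4643, 0.004, 0.0222]
ee_rot: [3.142, 0.001, 0.088]
contact_force: [-2.9, 0.1, 2.7]
finger_gap: 0.017
gripper_force: 1.4
```

Emit:
arm_command:
  plan:
    - [0,0,0,0.1,0,0,0.2]
    - [0,0,0,0.1,0,0,0.2]
    - [0,0,0,0,0,0,0.2]

```text
t: 5.98
ee_pos: [0.4643, 0.0041, 0.022]
ee_rot: [-3.141, 0.005, 0.088]
contact_force: [-6.0, -0.9, 4.2]
finger_gap: 0.017
gripper_force: 3.2
```

Emit:
arm_command:
  plan:
    - [0,0,0,0.15,0,0,0.2]
    - [0,0,0,0.1,0,0,0.2]
    - [0,0,0,0,0,0,0.2]

```text
t: 6.35
ee_pos: [0.4644, 0.0042, 0.0217]
ee_rot: [-3.141, 0.01, 0.089]
contact_force: [-10.2, -1.9, 8.5]
finger_gap: 0.0168
gripper_force: 5.4
```

```bash
python3 -c "
from h import *
to(-100,0,24,.088)"
```

```text
t 6.35 pos [0.4644 0.0042 0.0217] rot [-3.141  0.01   0.089] jig mm [-56.4   0.9  21.7] F [-10.2  -1.9   8.5] M [-0.35  1.64 -0.06] gap 0.0168 q [-0.02  0.4   2.08 -0.    0.67  1.47]
turn z deg 0.03 shift cm [-4.37  0.09 -0.18]
```

Emit:
arm_command:
  plan:
    - [0,0,0,-2.5,0,0,0.2]
    - [0,0,0,0,0,-4,0.5]
    - [0,0,0,0,0,-6,0.5]
    - [0,0,0,0,0,-5,0.5]
    - [0,0,0,2.1,-3.8,0,0.5]

```text
t: 6.98
ee_pos: [0.4652, 0.0412, 0.177]
ee_rot: [3.141, -0.012, 0.084]
contact_force: [0.9, -0.4, 0.5]
finger_gap: 0.0429
gripper_force: 0.0
```

Emit:
arm_command:
  plan:
    - [0,0,0,2.1,-3.8,0,0.5]
    - [0,0,0,2.1,-3.8,0,0.5]
    - [0,0,-10.3,0,0,0,0.5]
    - [0,0,-10.3,0,0,0,0.5]
    - [0,0,-10.3,0,0,0,0.5]

```text
t: 7.6
ee_pos: [0.4978, 0.1219, 0.1723]
ee_rot: [3.141, -0.002, 0.634]
contact_force: [-0.2, -0.4, 0.3]
finger_gap: 0.0426
gripper_force: 0.0
```

Emit:
arm_command:
  plan:
    - [0,0,-10.3,0,0,0,0.5]
    - [0,0,-10.3,0,0,0,0.5]
    - [0,0,-10.3,0,0,0,0.5]
    - [0,0,-10.3,0,0,0,0.5]
    - [0,0,-10.3,0,0,0,0.5]

```text
t: 8.22
ee_pos: [0.4978, 0.1217, 0.1724]
ee_rot: [3.14, -0.001, 1.532]
contact_force: [-0.1, 0.0, 0.8]
finger_gap: 0.0428
gripper_force: 0.0
```

Emit:
arm_command:
  plan:
    - [0,0,-10.3,0,0,0,0.5]
    - [0,0,0,0,0,0,0.5]

```text
t: 8.48
ee_pos: [0.4977, 0.1216, 0.1724]
ee_rot: [3.14, -0.0, 1.704]
contact_force: [-0.1, 0.3, -0.2]
finger_gap: 0.0427
gripper_force: 0.0
```

```bash
python3 - <<'E'
from h import *
to(-12,116,60,1.71)
f=ctrl.grab_frame("scene"); cv2.imwrite("pics/s3.png",cv2.resize(f["frame"][100:270,220:390,::-1],(600,600),interpolation=cv2.INTER_CUBIC))
p=np.load("jig.npy")
for n in("scene","top"):
    f=ctrl.grab_frame(n)
    for a in ctrl.trace(f,"rail_center")[:1]: print(n,"rail",a["p"],a["bbox"])
    for a in ctrl.trace(f,"lever_grip")[:1]: print(n,"lever",a["p"],a["bbox"])
    print(n,"pred near end top corners if home", proj(f,jw([(-46,12.5,36),(-46,-12.5,36)],p)).round(1))
E
```

```text
t 8.47 pos [0.4977 0.1216 0.1724] rot [ 3.14  -0.     1.704] jig mm [-12.9 114.9 172.4] F [-0.1  0.3 -0.2] M [-0.01  0.03  0.01] gap 0.0427 q [0.22 0.27 1.8  0.   1.07 0.08]
turn z deg -0.34 shift cm [ 0.11  0.07 11.24]
scene rail 0.86 [302.3, 195.9, 327.0, 220.8]
scene lever 0.95 [267.6, 186.2, 311.0, 228.6]
scene pred near end top corners if home [[320.7 210.1]
 [327.2 202.2]]
top rail 0.7 [272.1, 204.0, 283.0, 235.8]
top pred near end top corners if home [[273.3 232.2]
 [284.2 231.5]]
```

View pics/s3.png

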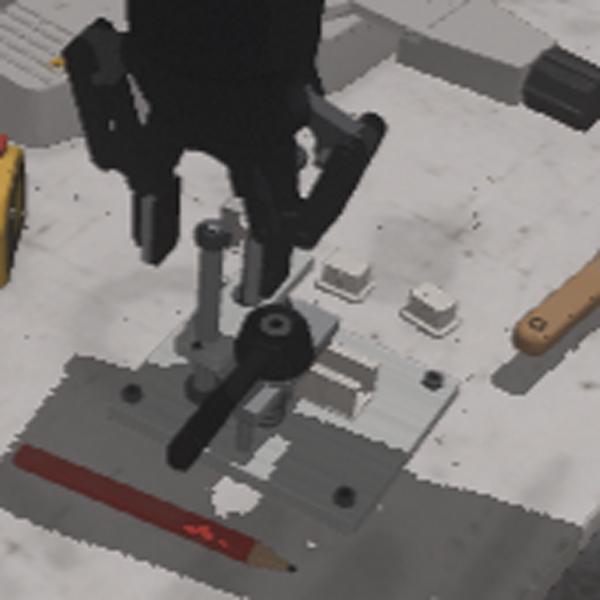

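Emit:
arm_command:
  plan:
    - [0,0,-0.3,0.1,0,5.2,0.5]
    - [0,0,0,0,0,4,0.5]
    - [0,0,0,0,0,2.0,0.5]
    - [0,0,0,0,0,0,0.3]
    - [0,0,0,0,0,0,0.3]

```text
t: 9.45
ee_pos: [0.4977, 0.1226, 0.0612]
ee_rot: [3.14, -0.0, 1.711]
contact_force: [-0.4, 1.1, 0.2]
finger_gap: 0.0261
gripper_force: 0.0
```

```bash
python3 - <<'E'
from h import *
to(-12,116,60,1.71)
f=ctrl.grab_frame("scene"); cv2.imwrite("pics/s4.png",cv2.resize(f["frame"][140:260,240:360,::-1],(600,600),interpolation=cv2.INTER_CUBIC))
E
```

```text
t 9.45 pos [0.4977 0.1226 0.0612] rot [ 3.14  -0.     1.711] jig mm [-12.7 115.8  61.2] F [-0.4  1.1  0.2] M [ 0.05  0.   -0.02] gap 0.0261 q [ 0.22  0.4   1.94 -0.    0.8   0.08]
turn z deg 0.06 shift cm [0.01 0.07 0.12]
```

View pics/s4.png

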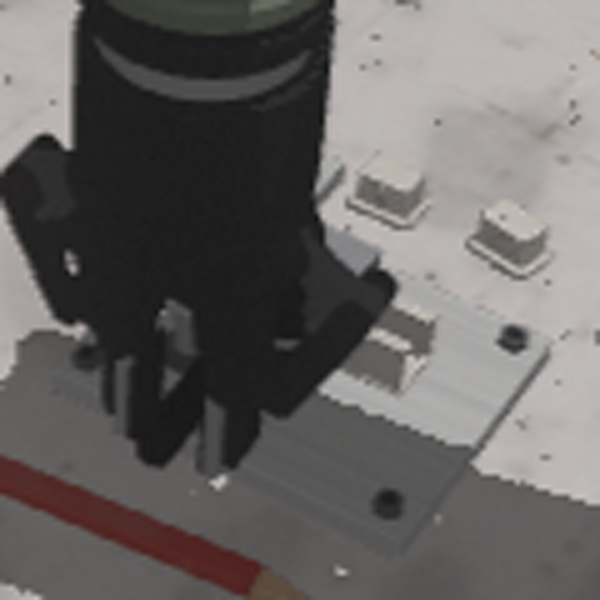

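Emit:
arm_command:
  plan:
    - [0,0,0,0,0,0,0.1]
    - [0,0,0,0,0,0,0.1]
    - [0,0,0,0,0,0,0.1]

```text
t: 9.88
ee_pos: [0.498, 0.1227, 0.0612]
ee_rot: [3.139, -0.0, 1.712]
contact_force: [1.4, 1.2, 3.4]
finger_gap: 0.0126
gripper_force: 60.4
```

```bash
python3 -c "
from h import *
st()"
```

```text
t 9.88 pos [0.498  0.1227 0.0612] rot [ 3.139 -0.     1.712] jig mm [-12.4 115.9  61.2] F [1.4 1.2 3.4] M [ 0.04 -0.29  0.09] gap 0.0126 q [ 0.22  0.4   1.94 -0.    0.8   0.08]
```

Emit:
arm_command:
  plan:
    - [0,0,8,-0.08,1.11,0.035,0.1]
    - [0,0,8,-0.08,1.11,0.035,0.1]
    - [0,0,0,0,0,0,0.1]

```text
t: 10.25
ee_pos: [0.5202, 0.1229, 0.0604]
ee_rot: [3.14, -0.001, 1.432]
contact_force: [0.3, 3.5, 6.6]
finger_gap: 0.0128
gripper_force: 60.9
```

```bash
cat >> h.py <<'E'
def lev():
    o,R,p=st(); s=jw([(-8,36,72)],p)[0]; d=(o["ee_pos"]-s)[:2]; r=np.hypot(*d); a=np.arctan2(d[1],d[0]); tg=np.array([-np.sin(a),np.cos(a)])
    F=o["contact_force"]; ft=F[:2]@tg; Mz=o["wrist_torque"][2]
    print("r mm",round(r*1e3,1),"ang jig",round(a-p[2],3),"yaw jig",round(o["ee_rot"][2]-p[2],3),"Ftan",round(ft,2),"Frad",round(F[:2]@(d/r),2),"equiv@78 F only",round(ft*r/.078,2),"with M",round((ft*r+Mz)/.078,2))
E
python3 -c "
from h import *
lev()"
```

```text
t 10.25 pos [0.5202 0.1229 0.0604] rot [ 3.140e+00 -1.000e-03  1.432e+00] jig mm [  9.7 114.2  60.4] F [0.3 3.5 6.6] M [ 0.11 -0.09  0.27] gap 0.0128 q [0.21 0.42 1.89 0.   0.83 0.35]
r mm 80.2 ang jig 1.348 yaw jig 1.344 Ftan 0.13 Frad 3.5 equiv@78 F only 0.14 with M 3.58
```

Emit:
arm_command:
  plan:
    - [0,0,8,-0.08,1.11,0.03,0.1]
    - [0,0,8,-0.08,1.11,0.04,0.1]
    - [0,0,4,-0.03,0.56,0.02,0.1]
    - [0,0,4,-0.03,0.56,0.02,0.1]

```text
t: 10.75
ee_pos: [0.5516, 0.1117, 0.0596]
ee_rot: [3.14, -0.003, 1.012]
contact_force: [2.1, 4.1, 5.6]
finger_gap: 0.013
gripper_force: 60.8
```

```bash
python3 -c "
from h import *
lev()"
```

```text
t 10.75 pos [0.5516 0.1117 0.0596] rot [ 3.140e+00 -3.000e-03  1.012e+00] jig mm [ 40.  100.3  59.6] F [2.1 4.1 5.6] M [ 0.42 -0.04  0.33] gap 0.013 q [0.18 0.46 1.82 0.   0.85 0.74]
r mm 80.2 ang jig 0.93 yaw jig 0.923 Ftan 0.38 Frad 4.59 equiv@78 F only 0.39 with M 4.61
```

Emit:
arm_command:
  plan:
    - [0,0,4,-0.02,0.56,0.02,0.1]
    - [0,0,4,-0.02,0.56,0.02,0.1]
    - [0,0,4,-0.02,0.56,0.02,0.1]

```text
t: 11.12
ee_pos: [0.565, 0.1015, 0.0591]
ee_rot: [3.14, -0.004, 0.802]
contact_force: [1.8, 4.3, 5.5]
finger_gap: 0.0131
gripper_force: 60.8
```

```bash
python3 -c "
from h import *
lev()"
```

```text
t 11.12 pos [0.565  0.1015 0.0591] rot [ 3.14  -0.004  0.802] jig mm [52.4 88.9 59.1] F [1.8 4.3 5.5] M [ 0.45 -0.05  0.25] gap 0.0131 q [0.16 0.48 1.8  0.   0.86 0.92]
r mm 80.3 ang jig 0.719 yaw jig 0.714 Ftan 1.65 Frad 4.32 equiv@78 F only 1.7 with M 4.92
```

Emit:
arm_command:
  plan:
    - [0,0,4,-0.02,0.56,0.02,0.1]
    - [0,0,4,-0.02,0.56,0.02,0.1]

```text
t: 11.38
ee_pos: [0.5726, 0.0932, 0.0588]
ee_rot: [3.141, -0.004, 0.662]
contact_force: [2.0, 3.7, 6.3]
finger_gap: 0.013
gripper_force: 60.8
```

```bash
python3 -c "
from h import *
lev()"
```

```text
t 11.38 pos [0.5726 0.0932 0.0588] rot [ 3.141 -0.004  0.662] jig mm [59.2 80.  58.8] F [2.  3.7 6.3] M [ 0.46 -0.07  0.21] gap 0.013 q [0.14 0.48 1.78 0.   0.87 1.05]
r mm 80.3 ang jig 0.579 yaw jig 0.574 Ftan 1.64 Frad 3.86 equiv@78 F only 1.69 with M 4.4
```

Emit:
arm_command:
  plan:
    - [0,0,0,0,0,-0.5,0.1]
    - [0,0,0,0,0,-0.5,0.1]
    - [0,0,0,0,0,-0.2,0.1]
    - [0,0,0,0,0,0,0.1]

```text
t: 11.88
ee_pos: [0.5715, 0.0924, 0.0689]
ee_rot: [3.141, -0.001, 0.665]
contact_force: [5.1, 2.8, -7.7]
finger_gap: 0.0125
gripper_force: 59.1
```

```bash
python3 -c "
from h import *
lev()"
```

```text
t 11.88 pos [0.5715 0.0924 0.0689] rot [ 3.141e+00 -1.000e-03  6.650e-01] jig mm [58.2 79.2 68.9] F [ 5.1  2.8 -7.7] M [ 0.51 -1.    0.12] gap 0.0125 q [0.14 0.47 1.77 0.   0.89 1.05]
r mm 79.0 ang jig 0.579 yaw jig 0.577 Ftan -1.01 Frad 5.72 equiv@78 F only -1.02 with M 0.56
```

Emit:
arm_command:
  plan:
    - [0,0,-10,-0.12,-1.39,0,0.1]
    - [0,0,-10,-0.12,-1.39,0,0.1]
    - [0,0,-10,-0.12,-1.39,0,0.1]

```text
t: 12.25
ee_pos: [0.5379, 0.1172, 0.0687]
ee_rot: [3.141, 0.0, 1.196]
contact_force: [4.3, -0.1, -7.6]
finger_gap: 0.0127
gripper_force: 59.2
```

```bash
python3 -c "
from h import *
lev()"
```

```text
t 12.25 pos [0.5379 0.1172 0.0687] rot [3.141 0.    1.196] jig mm [ 26.9 106.9  68.7] F [ 4.3 -0.1 -7.6] M [ 0.08 -0.86  0.35] gap 0.0127 q [ 0.19  0.44  1.84 -0.    0.86  0.57]
r mm 79.0 ang jig 1.114 yaw jig 1.107 Ftan -4.09 Frad 1.46 equiv@78 F only -4.15 with M 0.35
```

Emit:
arm_command:
  plan:
    - [0,0,-10,-0.12,-1.39,0,0.1]
    - [0,0,-10,-0.12,-1.39,0,0.1]
    - [0,0,-10,-0.12,-1.39,0,0.1]
    - [0,0,-10,-0.12,-1.39,0,0.1]

```text
t: 12.75
ee_pos: [0.4835, 0.1182, 0.0689]
ee_rot: [3.141, 0.002, 1.895]
contact_force: [7.8, -3.7, -8.0]
finger_gap: 0.0126
gripper_force: 59.2
```

Emit:
arm_command:
  plan:
    - [0,0,-10,-0.12,-1.39,0,0.1]
    - [0,0,-10,-0.12,-1.39,0,0.1]
    - [0,0,0,0,0,0,0.1]

```text
t: 13.12
ee_pos: [0.46, 0.105, 0.0695]
ee_rot: [3.139, 0.004, 2.239]
contact_force: [7.2, -1.7, -9.5]
finger_gap: 0.013
gripper_force: 59.1
```

```bash
python3 -c "
from h import *
lev()"
```

```text
t 13.12 pos [0.46   0.105  0.0695] rot [3.139 0.004 2.239] jig mm [-51.8 101.7  69.5] F [ 7.2 -1.7 -9.5] M [-0.19 -1.07  0.3 ] gap 0.013 q [ 0.2   0.33  2.02 -0.    0.78 -0.46]
r mm 79.0 ang jig 2.159 yaw jig 2.15 Ftan -4.55 Frad -5.82 equiv@78 F only -4.61 with M -0.7
```

Emit:
arm_command:
  plan:
    - [0,0,0,0,0,0.5,0.1]
    - [0,0,0,0,0,0.5,0.1]
    - [0,0,0,0,0,0.2,0.1]
    - [0,0,0,0,0,0,0.1]

```text
t: 13.62
ee_pos: [0.4595, 0.1057, 0.0585]
ee_rot: [3.14, 0.002, 2.237]
contact_force: [2.4, -1.6, 6.7]
finger_gap: 0.0128
gripper_force: 61.3
```

```bash
python3 -c "
from h import *
lev()"
```

```text
t 13.62 pos [0.4595 0.1057 0.0585] rot [3.140e+00 2.000e-03 2.237e+00] jig mm [-52.3 102.4  58.5] F [ 2.4 -1.6  6.7] M [-0.5  -0.58  0.4 ] gap 0.0128 q [ 0.2   0.35  2.03 -0.    0.76 -0.46]
r mm 79.8 ang jig 2.159 yaw jig 2.149 Ftan -0.87 Frad -2.75 equiv@78 F only -0.89 with M 4.17
```

Emit:
arm_command:
  plan:
    - [0,0,4,-0.02,0.56,0.02,0.1]
    - [0,0,4,-0.02,0.56,0.02,0.1]
    - [0,0,4,-0.02,0.56,0.02,0.1]

```text
t: 14.0
ee_pos: [0.4735, 0.1148, 0.0581]
ee_rot: [3.14, 0.001, 2.026]
contact_force: [1.3, 0.6, 7.6]
finger_gap: 0.0128
gripper_force: 61.4
```

```bash
python3 -c "
from h import *
lev()"
```

```text
t 14.0 pos [0.4735 0.1148 0.0581] rot [3.140e+00 1.000e-03 2.026e+00] jig mm [-37.6 110.2  58.1] F [1.3 0.6 7.6] M [-0.48 -0.4   0.44] gap 0.0128 q [ 0.21  0.37  2.   -0.    0.77 -0.24]
r mm 79.9 ang jig 1.95 yaw jig 1.937 Ftan -1.44 Frad -0.06 equiv@78 F only -1.47 with M 4.12
```

Emit:
arm_command:
  plan:
    - [0,0,4,-0.02,0.56,0.02,0.1]
    - [0,0,4,-0.02,0.56,0.02,0.1]

```text
t: 14.25
ee_pos: [0.4837, 0.1191, 0.0577]
ee_rot: [3.14, 0.001, 1.886]
contact_force: [0.8, -0.1, 7.2]
finger_gap: 0.0125
gripper_force: 61.5
```

```bash
python3 -c "
from h import *
lev()"
```

```text
t 14.25 pos [0.4837 0.1191 0.0577] rot [3.140e+00 1.000e-03 1.886e+00] jig mm [-26.9 113.6  57.7] F [ 0.8 -0.1  7.2] M [-0.31 -0.33  0.51] gap 0.0125 q [ 0.22  0.38  1.98 -0.    0.78 -0.1 ]
r mm 79.9 ang jig 1.81 yaw jig 1.797 Ftan -0.71 Frad -0.31 equiv@78 F only -0.73 with M 5.83
```

Emit:
arm_command:
  plan:
    - [0,0,2,-0.01,0.28,0.01,0.1]
    - [0,0,2,-0.01,0.28,0.01,0.1]

```text
t: 14.5
ee_pos: [0.4891, 0.1207, 0.0575]
ee_rot: [3.14, 0.001, 1.817]
contact_force: [0.6, 1.8, 7.1]
finger_gap: 0.0124
gripper_force: 61.6
```

```bash
python3 -c "
from h import *
lev()"
```

```text
t 14.5 pos [0.4891 0.1207 0.0575] rot [3.140e+00 1.000e-03 1.817e+00] jig mm [-21.5 114.7  57.5] F [0.6 1.8 7.1] M [-0.14 -0.25  0.44] gap 0.0124 q [ 0.22  0.39  1.96 -0.    0.79 -0.03]
r mm 79.9 ang jig 1.741 yaw jig 1.729 Ftan -1.08 Frad 1.6 equiv@78 F only -1.1 with M 4.54
```

Emit:
arm_command:
  plan:
    - [0,0,2,-0.01,0.28,0.01,0.1]
    - [0,0,2,-0.01,0.28,0.01,0.1]

```text
t: 14.75
ee_pos: [0.4945, 0.1219, 0.0574]
ee_rot: [3.14, 0.0, 1.747]
contact_force: [0.4, 2.9, 7.7]
finger_gap: 0.0126
gripper_force: 61.6
```

```bash
python3 -c "
from h import *
lev()"
```

```text
t 14.75 pos [0.4945 0.1219 0.0574] rot [3.14  0.    1.747] jig mm [-16.  115.5  57.4] F [0.4 2.9 7.7] M [-0.12 -0.17  0.42] gap 0.0126 q [ 0.22  0.4   1.95 -0.    0.79  0.04]
r mm 79.9 ang jig 1.671 yaw jig 1.658 Ftan -0.96 Frad 2.82 equiv@78 F only -0.98 with M 4.45
```

Emit:
arm_command:
  plan:
    - [0,0,2,-0.01,0.28,0.01,0.1]
    - [0,0,2,-0.01,0.28,0.01,0.1]

```text
t: 15.0
ee_pos: [0.5001, 0.1228, 0.0573]
ee_rot: [3.14, -0.0, 1.677]
contact_force: [1.1, 3.6, 9.0]
finger_gap: 0.0123
gripper_force: 61.6
```

```bash
python3 -c "
from h import *
lev()"
```

```text
t 15.0 pos [0.5001 0.1228 0.0573] rot [ 3.14  -0.     1.677] jig mm [-10.4 115.9  57.3] F [1.1 3.6 9. ] M [ 0.1  -0.1   0.47] gap 0.0123 q [0.22 0.4  1.94 0.   0.8  0.11]
r mm 79.9 ang jig 1.6 yaw jig 1.589 Ftan -1.56 Frad 3.46 equiv@78 F only -1.6 with M 4.46
```

Emit:
arm_command:
  plan:
    - [0,0,2,-0.01,0.28,0.01,0.1]
    - [0,0,2,-0.01,0.28,0.01,0.1]

```text
t: 15.25
ee_pos: [0.5057, 0.1233, 0.0571]
ee_rot: [3.14, -0.001, 1.607]
contact_force: [0.2, 4.6, 9.0]
finger_gap: 0.0125
gripper_force: 61.6
```

```bash
python3 -c "
from h import *
lev()"
```

```text
t 15.25 pos [0.5057 0.1233 0.0571] rot [ 3.140e+00 -1.000e-03  1.607e+00] jig mm [ -4.7 115.9  57.1] F [0.2 4.6 9. ] M [ 0.15 -0.1   0.4 ] gap 0.0125 q [0.22 0.41 1.93 0.   0.8  0.18]
r mm 79.9 ang jig 1.53 yaw jig 1.519 Ftan -0.44 Frad 4.55 equiv@78 F only -0.45 with M 4.72
```

Emit:
arm_command:
  plan:
    - [0,0,2,-0.01,0.28,0,0.1]
    - [0,0,2,-0.01,0.28,0.01,0.1]

```text
t: 15.5
ee_pos: [0.5112, 0.1234, 0.057]
ee_rot: [3.14, -0.001, 1.537]
contact_force: [0.1, 4.8, 8.0]
finger_gap: 0.0127
gripper_force: 61.6
```

```bash
python3 -c "
from h import *
lev()"|tail -1
```

```text
r mm 79.9 ang jig 1.46 yaw jig 1.449 Ftan 0.04 Frad 4.83 equiv@78 F only 0.05 with M 5.8
```

Emit:
arm_command:
  plan:
    - [0,0,2,-0.01,0.28,0,0.1]
    - [0,0,2,-0.01,0.28,0.01,0.1]

```text
t: 15.75
ee_pos: [0.5168, 0.1231, 0.0569]
ee_rot: [3.14, -0.002, 1.467]
contact_force: [1.0, 4.7, 8.2]
finger_gap: 0.0126
gripper_force: 61.6
```

```bash
python3 -c "
from h import *
lev()"|tail -1
```

```text
r mm 80.0 ang jig 1.391 yaw jig 1.379 Ftan -0.58 Frad 4.82 equiv@78 F only -0.6 with M 5.43
```

Emit:
arm_command:
  plan:
    - [0,0,2,-0.01,0.28,0,0.1]
    - [0,0,2,-0.01,0.28,0,0.1]

```text
t: 16.0
ee_pos: [0.5223, 0.1224, 0.0568]
ee_rot: [3.141, -0.002, 1.397]
contact_force: [0.5, 5.8, 7.7]
finger_gap: 0.0126
gripper_force: 61.5
```

```bash
python3 -c "
from h import *
lev()"|tail -1
```

```text
r mm 80.0 ang jig 1.321 yaw jig 1.309 Ftan 0.47 Frad 5.8 equiv@78 F only 0.49 with M 6.2
```

Emit:
arm_command:
  plan:
    - [0,0,2,-0.01,0.28,0.01,0.1]

```text
t: 16.12
ee_pos: [0.5251, 0.1219, 0.0568]
ee_rot: [3.141, -0.002, 1.362]
contact_force: [0.5, 6.7, 7.7]
finger_gap: 0.0127
gripper_force: 61.5
```

```bash
python3 -c "
from h import *
lev()"|tail -1
```

```text
r mm 80.0 ang jig 1.285 yaw jig 1.274 Ftan 0.82 Frad 6.63 equiv@78 F only 0.84 with M 6.95
```

Emit:
arm_command:
  plan:
    - [0,0,2,-0.01,0.28,0,0.1]

```text
t: 16.25
ee_pos: [0.5279, 0.1213, 0.0568]
ee_rot: [3.141, -0.002, 1.327]
contact_force: [0.3, 7.4, 7.2]
finger_gap: 0.0126
gripper_force: 61.4
```

```bash
python3 -c "
from h import *
lev()"|tail -1
```

```text
r mm 80.0 ang jig 1.25 yaw jig 1.239 Ftan 1.38 Frad 7.3 equiv@78 F only 1.42 with M 6.96
```

Emit:
arm_command:
  plan:
    - [0,0,2,-0.01,0.28,0,0.1]

```text
t: 16.38
ee_pos: [0.5306, 0.1206, 0.0567]
ee_rot: [3.141, -0.003, 1.292]
contact_force: [0.6, 6.8, 5.5]
finger_gap: 0.0128
gripper_force: 61.4
```

```bash
python3 -c "
from h import *
lev()"|tail -1
```

```text
r mm 80.0 ang jig 1.216 yaw jig 1.204 Ftan 1.19 Frad 6.69 equiv@78 F only 1.22 with M 6.17
```

Emit:
arm_command:
  plan:
    - [0,0,2,-0.01,0.28,0,0.1]

```text
t: 16.5
ee_pos: [0.5333, 0.1198, 0.0567]
ee_rot: [3.141, -0.003, 1.257]
contact_force: [0.6, 6.5, 6.6]
finger_gap: 0.0127
gripper_force: 61.3
```

```bash
python3 -c "
from h import *
lev()"|tail -1
```

```text
r mm 80.0 ang jig 1.18 yaw jig 1.169 Ftan 1.31 Frad 6.36 equiv@78 F only 1.34 with M 6.78
```

Emit:
arm_command:
  plan:
    - [0,0,2,-0.01,0.28,0,0.1]

```text
t: 16.62
ee_pos: [0.5359, 0.119, 0.0567]
ee_rot: [3.141, -0.003, 1.222]
contact_force: [1.0, 6.4, 6.5]
finger_gap: 0.0129
gripper_force: 61.3
```

```bash
python3 -c "
from h import *
lev()"|tail -1
```

```text
r mm 80.0 ang jig 1.145 yaw jig 1.134 Ftan 1.17 Frad 6.4 equiv@78 F only 1.2 with M 6.65
```

Emit:
arm_command:
  plan:
    - [0,0,2,-0.01,0.28,0,0.1]

```text
t: 16.75
ee_pos: [0.5385, 0.118, 0.0567]
ee_rot: [3.141, -0.003, 1.187]
contact_force: [2.2, 6.9, 5.8]
finger_gap: 0.0128
gripper_force: 61.2
```

```bash
python3 -c "
from h import *
lev()"|tail -1
```

```text
r mm 80.0 ang jig 1.11 yaw jig 1.099 Ftan 0.5 Frad 7.23 equiv@78 F only 0.51 with M 6.56
```

Emit:
arm_command:
  plan:
    - [0,0,2,-0.01,0.28,0.01,0.1]

```text
t: 16.88
ee_pos: [0.5411, 0.1169, 0.0566]
ee_rot: [3.141, -0.003, 1.152]
contact_force: [1.5, 8.8, 5.6]
finger_gap: 0.0128
gripper_force: 61.3
```

```bash
python3 -c "
from h import *
lev()"|tail -1
```

```text
r mm 80.0 ang jig 1.075 yaw jig 1.064 Ftan 2.08 Frad 8.7 equiv@78 F only 2.14 with M 7.03
```

Emit:
arm_command:
  plan:
    - [0,0,2,-0.01,0.28,0,0.1]

```text
t: 17.0
ee_pos: [0.5437, 0.1158, 0.0566]
ee_rot: [3.141, -0.004, 1.117]
contact_force: [1.7, 8.1, 5.9]
finger_gap: 0.0128
gripper_force: 61.2
```

```bash
python3 -c "
from h import *
lev()"|tail -1
```

```text
r mm 80.0 ang jig 1.04 yaw jig 1.029 Ftan 1.88 Frad 8.02 equiv@78 F only 1.93 with M 6.88
```

Emit:
arm_command:
  plan:
    - [0,0,2,-0.01,0.28,0,0.1]

```text
t: 17.12
ee_pos: [0.5462, 0.1146, 0.0566]
ee_rot: [3.141, -0.004, 1.082]
contact_force: [1.6, 8.0, 4.9]
finger_gap: 0.0126
gripper_force: 61.1
```

```bash
python3 -c "
from h import *
lev()"|tail -1
```

```text
r mm 80.1 ang jig 1.005 yaw jig 0.994 Ftan 2.26 Frad 7.84 equiv@78 F only 2.32 with M 7.83
```

Emit:
arm_command:
  plan:
    - [0,0,2,-0.01,0.28,0.01,0.1]

```text
t: 17.25
ee_pos: [0.5487, 0.1132, 0.0565]
ee_rot: [3.141, -0.004, 1.047]
contact_force: [1.9, 8.2, 5.8]
finger_gap: 0.0127
gripper_force: 61.2
```

```bash
python3 -c "
from h import *
lev()"|tail -1
```

```text
r mm 80.0 ang jig 0.97 yaw jig 0.959 Ftan 2.36 Frad 8.04 equiv@78 F only 2.43 with M 7.04
```

Emit:
arm_command:
  plan:
    - [0,0,2,-0.01,0.28,0,0.1]

```text
t: 17.38
ee_pos: [0.5511, 0.1118, 0.0565]
ee_rot: [3.142, -0.004, 1.012]
contact_force: [2.1, 9.2, 4.7]
finger_gap: 0.0121
gripper_force: 61.1
```

```bash
python3 -c "
from h import *
lev()"|tail -1
```

```text
r mm 80.1 ang jig 0.935 yaw jig 0.924 Ftan 3.05 Frad 8.96 equiv@78 F only 3.13 with M 8.11
```

Emit:
arm_command:
  plan:
    - [0,0,2,-0.01,0.28,0.01,0.1]

```text
t: 17.5
ee_pos: [0.5535, 0.1103, 0.0564]
ee_rot: [-3.142, -0.004, 0.977]
contact_force: [2.9, 8.1, 5.4]
finger_gap: 0.0127
gripper_force: 61.1
```

```bash
python3 -c "
from h import *
lev()"|tail -1
```

```text
r mm 80.1 ang jig 0.9 yaw jig 0.889 Ftan 2.09 Frad 8.38 equiv@78 F only 2.15 with M 6.87
```

Emit:
arm_command:
  plan:
    - [0,0,0,0,0,0,0.1]

```text
t: 17.62
ee_pos: [0.5536, 0.1103, 0.0564]
ee_rot: [-3.141, -0.004, 0.978]
contact_force: [2.7, 8.2, 5.7]
finger_gap: 0.0127
gripper_force: 61.1
```

```bash
python3 -c "
from h import *
lev()"|tail -1
```

```text
r mm 80.1 ang jig 0.899 yaw jig 0.889 Ftan 2.25 Frad 8.39 equiv@78 F only 2.31 with M 6.71
```

Emit:
arm_command:
  plan:
    - [0,0,2,-0.01,0.28,0,0.1]

```text
t: 17.75
ee_pos: [0.5558, 0.1087, 0.0564]
ee_rot: [-3.141, -0.004, 0.943]
contact_force: [2.7, 9.2, 5.3]
finger_gap: 0.0125
gripper_force: 61.0
```

```bash
python3 -c "
from h import *
lev()"|tail -1
```

```text
r mm 80.0 ang jig 0.866 yaw jig 0.854 Ftan 3.17 Frad 9.09 equiv@78 F only 3.25 with M 8.19
```

Emit:
arm_command:
  plan:
    - [0,0,2,-0.01,0.28,0.01,0.1]

```text
t: 17.88
ee_pos: [0.5581, 0.1071, 0.0563]
ee_rot: [-3.141, -0.005, 0.907]
contact_force: [2.7, 9.8, 5.3]
finger_gap: 0.0128
gripper_force: 61.0
```

```bash
python3 -c "
from h import *
lev()"|tail -1
```

```text
r mm 80.1 ang jig 0.83 yaw jig 0.819 Ftan 3.84 Frad 9.41 equiv@78 F only 3.95 with M 7.65
```

Emit:
arm_command:
  plan:
    - [0,0,0,0,0,0,0.4]
    - [0,0,0,0,0,0,0.4]
    - [0,0,0,0,0,0,0.4]

```text
t: 18.25
ee_pos: [0.5563, 0.1043, 0.0546]
ee_rot: [-3.14, 0.002, 0.908]
contact_force: [-0.2, -0.8, -0.1]
finger_gap: 0.0342
gripper_force: 0.0
```

Emit:
arm_command:
  plan:
    - [0,0,0,0,0,-2,0.4]
    - [0,0,0,0,0,-5,0.4]
    - [0,0,0,0,0,-5,0.4]
    - [0,0,0,0,-6,0,0.4]
    - [0,0,0,0,-6,0,0.4]

```text
t: 18.88
ee_pos: [0.4616, 0.1787, 0.1754]
ee_rot: [3.141, -0.001, 0.906]
contact_force: [-0.6, 1.3, -0.3]
finger_gap: 0.0343
gripper_force: 0.0
```

```bash
python3 - <<'E'
from h import *
st()
f=ctrl.grab_frame("scene"); cv2.imwrite("pics/s5.png",cv2.resize(f["frame"][140:260,240:360,::-1],(600,600),interpolation=cv2.INTER_CUBIC))
for a in ctrl.trace(f,"rail_center")[:1]: print("rail",a["p"],a["bbox"])
E
```

```text
t 18.88 pos [0.4616 0.1787 0.1754] rot [ 3.141e+00 -1.000e-03  9.060e-01] jig mm [-43.7 175.  175.4] F [-0.6  1.3 -0.3] M [ 0.05 -0.02 -0.  ] gap 0.0343 q [0.35 0.24 1.83 0.   1.07 1.01]
rail 0.73 [301.5, 197.7, 327.0, 221.5]
```

View pics/s5.png

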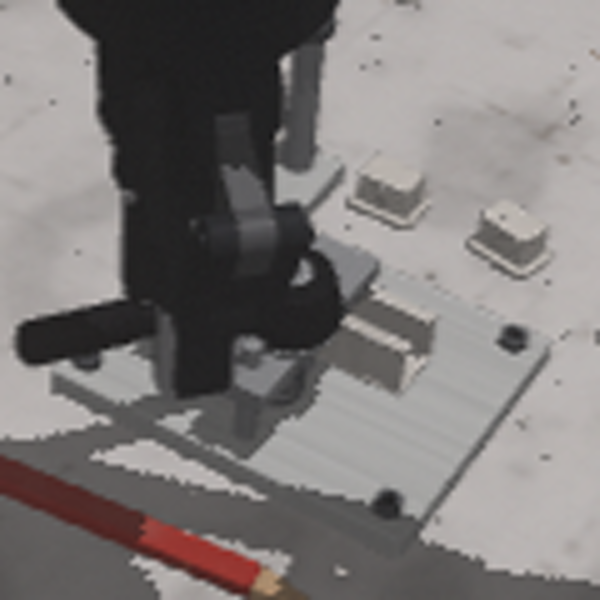

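```bash
python3 -c "
from rig import ctrl
print(ctrl.close_job())"
```

```text
the job is handed in; nothing more can be done
None
```

The rail is home against the end stop and clamped at about 3 N above the loose turning force, which is inside the hand-firm range. I estimate about 100 N at the pad. The handle was left down on its serrations, and I handed the job in at about 19 s; the hand-in returned no verdict.

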